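# Wedge a plywood blank tight in the wedge board and keep it pressed

## Robot

A 7-joint arm with a two-finger parallel gripper is mounted at the origin on the work surface. World frame = base frame: x ahead of the robot, y to its left, z up, the work surface at z = 0. Lengths are in m, angles in degrees, forces in N, time in s.
With the tool pointing down it reaches from about 0.4 to 0.75 m from the base axis. Payload 19.5 kg.
Tool frame: the origin (TCP) lies at the very end of the fingers, on their centre line; the grasp point (between the pads) lies 19 mm behind it; z points along the fingers, y is the direction in which the jaws open and shut (so a half turn about z gives the same grasp; the last joint's range is limited). The gripper opens to 85 mm and grips with 20 to 120 N. Pads are 22 mm wide; open, the fingers measure 114 mm over their backs; the gripper's body (76 mm by 85 mm) begins 54 mm behind the grasp point. The pads swing forward as they close: fully open they stand 13 mm farther back than shut.
Start: joints at [62.756, 40.479, -1.581, 85.061, 1.261, 54.483, -4.326], TCP at [0.242, -0.522, 0.204] pointing down, gripper open.
Joint ranges: [-155.06, 155.06], [-18.47, 123.98], [-90, 86.84], [0, 140.48], [-83.41, 263.41], [0, 116], [-161.91, 161.91]. Speed limits (degrees/s): [108.29, 108.29, 147.25, 147.25, 172.46, 172.46, 172.46].

## Interface

Orientations are given as a 3x3 rotation matrix whose columns are the frame's x, y, z axes.
In Python, from workcell import bot gives the robot as it stands.
- The arm moves only by the tool play_rows, never from a script. Its argument "commands" is a list of rows, each a list of 5 numbers: the shift along the tool's x, y, z in cm, then the turn about the tool's z in degrees, then the finger opening in cm, from 0 to 8.54. In form: [[tx, ty, tz, spin, gripper], ...]. A call has 1 to 8 rows; each row shifts and turns the commanded pose from where the row before left it, along the tool's axes as they then stand; what a row does not reach is not made up. A row lasts 1/12 s, in which the tool goes at most 41.7 mm and 7.16 degrees, less where a joint would pass 70% of its speed; a pose out of reach is approached as far as the arm can. A call with a gripper value outside its range is refused whole. The fingers move at their own pace and stop on an object; "newtons" is the grip in N (left out, the last holds). Time passes only in rows, so rows that do not move let the fingers close. It gives the time, the measured TCP pose, the force and the opening at its end, in the units of the state.
- bot.get_obs(): the state, without advancing time (a new reading comes with each control period).
- bot.grab_frame(name): name is "scene" or "top" or "wrist"; returns the picture (400x640x3 uint8, red, green, blue); there is no depth.
- bot.get_calibration(name): a dict with "intrinsics" (3x3 intrinsics, pixels), "eye" and "orientation" of the camera in the world. Camera axes: x right, y down, z forward; pixel columns grow to the right and rows downward; lengths in m; the calibration is good to about 2 mm. A picture is of the moment at which its call begins: read the wrist's pose just before it. get_calibration takes no time and is no camera call; for the wrist camera it gives the pose at the moment of the call.
- bot.sign_off(): hands the job in, once; it reports no verdict.
The state is a dict: "t": time; "joint_positions": joint angles; "qd": joint speeds; "joint_torque": joint torques, N m; "eef_pos": TCP position; "tool_rot": TCP orientation; "wrist_force": force on the tool from outside, world axes, zero at the start; "wrist_torque": the same for the moment, N m; "gripper_width": finger opening in m.
Only numpy, scipy, OpenCV 4.12 (cv2) and the standard library are available. Lean on these libraries where they do the work, as an engineer would, in place of code of your own. Each camera call takes 0.05 s, during which the arm holds its last target. There are 200 camera calls.

## Task

First put the aluminium setting bar left lying on the wedge board back into its own slot in the dark rack, the one it fits, and let go of it. Then slide the wooden wedge, thin end first and standing on the board, into the one gap beside the plywood blank that is wide enough for it, between the blank and the tapered batten, and push until the blank is pressed flush along the straight fence on its other side. Finish while still holding the wedge and keeping up that push; leave the small bar in the rack, the packing strip and the plywood cut-out where they are.

Things in the scene. Friction and masses are not known exactly. Their poses are not given: they have to be found in the camera images.
- board: Wedge board, fixed. White-faced base 305 x 212 mm, top face at z = 12 mm. Origin on the bench plane, on its centre line; x is the way the wedge is driven: open apron x = -170 to 0 mm, the blank's place x = 0 to 112 mm, then an end stop 20 mm high, its face at x = 112 mm. A straight fence and a tapered batten, both 20 mm high, are screwed on along its sides; which is on which side varies.
- fence: Straight fence fixed on the board: wooden bar 130 (along the board's x) x 44 x 20 mm. Origin at the centre of its underside, at x = 50 mm, y = +77 or -77 mm of the board. The blank is flush on it when the blank's centre is 72 mm from the fence's centre line.
- taper: Tapered batten fixed on the board opposite the fence (x = 50 mm, y = -77 or +77 mm): 130 mm long, 20 mm high, symmetric about its own x, 16.4 mm wide at its -x end (the mouth), 47.6 mm at its +x end (each side slopes 0.12). Origin: centre of its underside. Its gap to a blank flush on the fence is 22 mm wide at board x = 0 and 10 mm at x = 100 mm; at the start 3 to 7 mm less.
- blank_center (a point): Centre (half-way up) of the loose plywood blank, 110 mm (its x) x 100 mm (its y) x 18 mm thick, about 0.14 kg, pencilled circle on top. It lies flat on the base near the end stop, its x about along the board's x, at the start 3 to 7 mm off the fence (that gap is too narrow for the wedge).
- wedge_grip (a point): Where to hold the loose wooden wedge: 28 mm from its thick end, on its middle plane, half-way up (20 mm above its underside). x points to the thin end, z up. The wedge is 26 mm thick here. Blank, fence and batten are only 18 to 20 mm high, so fingers on its upper half pass above them.
- wedge_tip (a point): Middle of the wedge's thin end face (10 mm thick), 132 mm from the holding place, half-way up (20 mm above the underside); same axes. Driven home it is about 100 mm past the blank's near edge and the wedge's thick 60 mm stick out over the apron.
- bar_center (a point): Centre (half-way up) of the loose setting bar: aluminium, 90 mm long (its x) x 26 x 26 mm, 0.165 kg. At the start it lies on the apron of the board, roughly across it, in the wedge's way.
- slot (a point): Middle of the floor of the setting bar's own slot: 100 mm long (x) x 32 mm wide (y), 8 mm deep, floor 6 mm above the bench, so the bar stands 18 mm proud of the rack. The rack is a fixed dark wooden block 120 x 141 x 14 mm with three parallel slots: this is the widest, at one end; the next (empty, 24 mm wide, 50 mm away) is too narrow for the bar; the last holds a 14 mm bar.
- bar: The setting bar itself; origin at the centre of its underside.
- blank: The blank itself; origin at the centre of its underside.
- wedge: The wedge itself: 160 mm long, 40 mm high, about 0.1 kg, upright sides, 29.2 mm thick at one end tapering evenly and symmetrically to 10 mm. Origin at the centre of its underside, half-way along; x to the thin end. Home, its middle line lies midway between the blank's side and the batten's, 0.06 rad off the board's x. Pushing along it with 10 to 20 N presses the blank on the fence.
- small_bar: Bystander: 90 x 14 x 14 mm aluminium bar in the rack's narrow slot.
- packer: Bystander: parallel wooden packing strip 120 x 22 x 34 mm (not tapered).
- cutout: Bystander: small house-shaped plywood cut-out about 80 x 60 x 9 mm.
Mind the look-alikes: they are no part of the job. Leave any red look-alike of the bar alone. Leave any blue look-alike of the blank alone.

How it is judged (in metres and radians):
On the way, in this order (a step that is already met when the one before it is completed fails the run):
1. the setting bar lies in its own slot and is let go (horizontal distance between bar_center and slot below 0.007 m and z of bar_center in the frame of slot below 0.016 m and angle between the x axis of bar_center and the x axis of slot, either way round below 0.09 rad and contact force between the fingers and bar below 0.05 N), for 0.2 s.
2. the wedge, thin end first, stands in the gap between blank and tapered batten and bears on both (x of wedge_tip in the frame of board above 0.06 m and z of wedge_tip in the frame of board below 0.036 m and angle between wedge_tip's own z axis and vertical below 0.08 rad and contact force between wedge and taper above 1 N and contact force between wedge and blank above 1 N), for 0.1 s.
At the end, for the whole second after the job is handed in: Bar in its slot (7 mm, 0.09 rad), let go; wedge upright on the board, thin end over 60 mm into the gap, bearing on blank and batten (over 1 N); blank flush on the fence (1.8 mm, 0.02 rad), pressing it with over 2 N; gripper still on the wedge (over 2 N) (all of step 1 and all of step 2 and angle between the x axis of blank_center and the x axis of fence, either way round below 0.02 rad and y of blank_center in the frame of fence between -0.0738 and 0.0738 m and contact force between blank and fence above 2 N and contact force between the fingers and wedge above 2 N); the arm keeps its last pose, push and grip.
It fails at once if a bystander is moved by more than 20 mm (distance of any of small_bar, packer, cutout from where it was at the start of the episode above 0.02 m).
It fails at once if the blank is tipped up or lifted off the board (angle between blank_center's own z axis and vertical above 0.2 rad or z of blank_center in the frame of board above 0.035 m).
It also fails if it takes over 58 s, if anything falls off the work surface, if the arm or the gripper's body presses on something with over 40 N, if the wrist force passes 120 N, or if a joint passes its speed limit or range.

## Working session

There is one attempt and no reset: what is moved stays moved. The work goes in short steps, Python scripts to look and compute and a tool call to move; the robot and the scene stay as the last step left them, time stands still between calls to the robot, and variables do not carry over. Pictures are saved under pics/ and viewed, about 8 in all and at most 12, crops included, and the job is handed in when it is done.

Besides the shell and the picture viewer there is one more tool, called after "Request:" by a JSON object that holds its "op" and its "data". play_rows: Moves the arm, as the interface text tells. Its arguments: {"type":"object","properties":{"commands":{"type":"array","items":{"type":"array","items":{"type":"number"}}},"newtons":{"type":"number"}},"required":["commands"]}

```bash
mkdir -p pics; ls
cat > h.py <<'E'
import numpy as np, cv2
from workcell import bot
def cal(n):
    c=bot.get_calibration(n); return np.array(c["intrinsics"]),np.array(c["eye"]),np.array(c["orientation"])
def ray(px,c,z):
    K,e,R=c; px=np.atleast_2d(np.array(px,float))
    d=(R@np.linalg.inv(K)@np.c_[px,np.ones(len(px))].T).T
    return e+d*((z-e[2])/d[:,2])[:,None]
def proj(P,c):
    K,e,R=c; q=(K@R.T@(np.atleast_2d(P)-e).T).T; return q[:,:2]/q[:,2:]
def grab(n,f):
    c=cal(n); im=bot.grab_frame(n)[:,:,::-1].copy(); cv2.imwrite("pics/"+f,im); return im,c
E
python3 - <<'E'
from h import *
for n in("scene","top"):
    im,c=grab(n,n+"0.png"); print(n,c[1],c[2].round(3).tolist(),c[0].tolist())
o=bot.get_obs(); print(o["t"],o["eef_pos"],np.array(o["tool_rot"]).round(3).tolist(),o["gripper_width"])
E
```

```text
pics
scene [ 0.91578779 -0.6737539   0.84672431] [[0.833, 0.408, -0.375], [0.553, -0.591, 0.587], [0.018, -0.696, -0.718]] [[390.6262720473491, 0.0, 317.83766859595596], [0.0, 390.6262720473491, 203.1468564010846], [0.0, 0.0, 1.0]]
top [ 0.4366691  -0.00424759  1.00804845] [[-0.01, -0.999, 0.039], [-1.0, 0.01, 0.007], [-0.007, -0.039, -0.999]] [[370.8558416509613, 0.0, 318.48251070611417], [0.0, 370.8558416509613, 204.15110456983123], [0.0, 0.0, 1.0]]
0.1 [ 0.24160235 -0.5215252   0.20391397] [[0.907, 0.42, -0.0], [0.42, -0.907, 0.001], [-0.0, -0.001, -1.0]] 0.08540157751448783
```

View pics/top0.png

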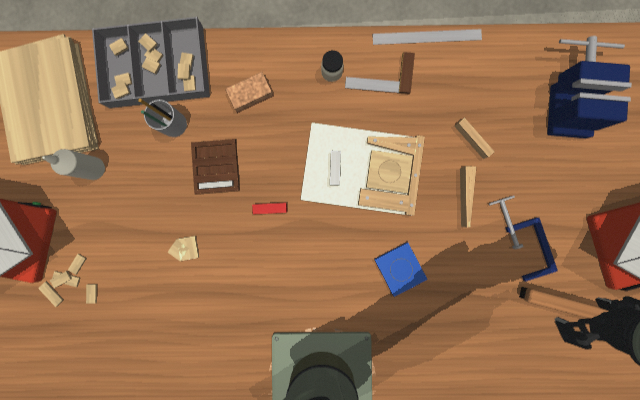

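View pics/scene0.png

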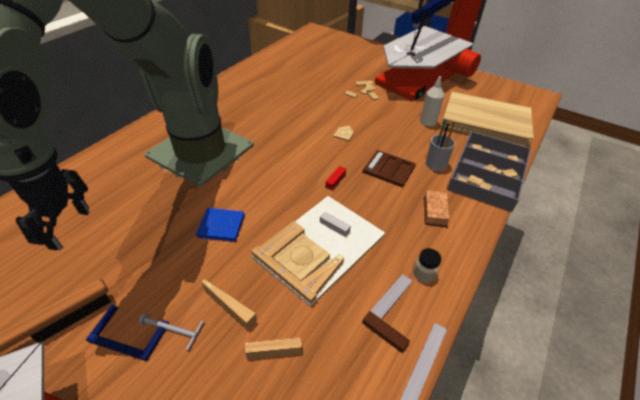

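The top view shows the board around (365,170), with its drive direction towards image right (−y world). The setting bar is at (335,168), the rack at (215,165) and the small bar in its lower slot (215,185). The wedge is at (468,195), the packer at (475,138) and the cut-out at (184,248).

Run:
```python
from h import *
im=cv2.imread("pics/top0.png")
a=cv2.resize(im[115:235,295:495],None,fx=4,fy=4,interpolation=cv2.INTER_CUBIC)
b=cv2.resize(im[130:205,180:250],None,fx=1.6,fy=1.6)
cv2.imwrite("pics/c1.png",a)
c=cal("top")
for n,p,z in[("boardUL",(313,123),.012),("boardLL",(302,200),.012),("boardR",(424,137),.032),("LR",(414,214),.032),("bar",(335,168),.038),("wedge a",(468,167),.04),("wedge b",(467,226),.04),("rack",(215,166),.014),("topslot",(215,152),.014)]: print(n,ray(p,c,z)[0].round(3))
```

```text
boardUL [0.696 0.015 0.012]
boardLL [0.487 0.047 0.012]
boardR [ 0.65  -0.279  0.032]
LR [ 0.446 -0.248  0.032]
bar [ 0.569 -0.042  0.038]
wedge a [ 0.568 -0.39   0.04 ]
wedge b [ 0.414 -0.383  0.04 ]
rack [0.581 0.281 0.014]
topslot [0.619 0.281 0.014]
```

View pics/c1.png

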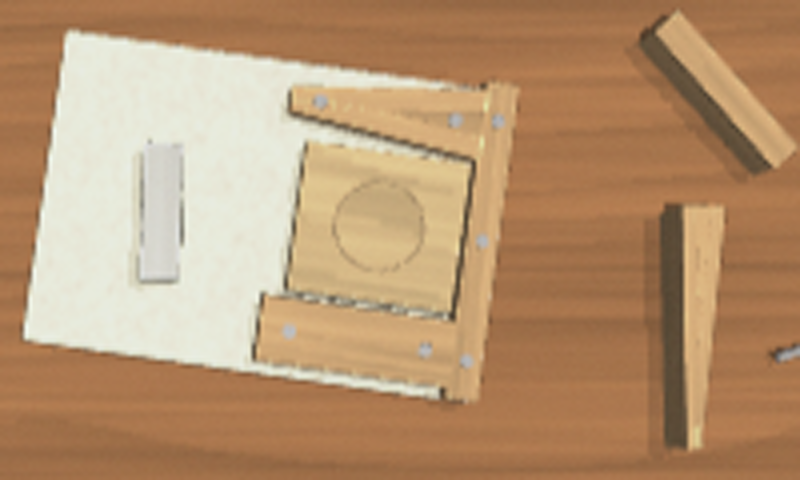

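The zoomed crop shows the tapered batten on the far side (crop (390,115)), the fence on the near side (355,335), and the wedge's thick end far and thin end near (695,445). Next I'll move over the bar and measure it with the wrist camera.

Request:
{"op": "play_rows", "data": {"commands": [[0,0,-2,6.7,8.5],[0,0,-2.5,6.7,8.5],[0,0,-2.5,6.7,8.5],[0,0,-2.5,6.7,8.5],[2.2,-3.5,0,0,8.5],[2.2,-3.5,0,0,8.5],[2.2,-3.5,0,0,8.5],[2.2,-3.5,0,0,8.5]]}}

```text
t: 0.77
eef_pos: [0.3349, -0.383, 0.2992]
tool_rot: [[0.999, -0.034, -0.0], [-0.034, -0.999, 0.0], [-0.0, -0.0, -1.0]]
wrist_force: [1.5, -0.9, 0.2]
gripper_width: 0.085
```

Request:
{"op": "play_rows", "data": {"commands": [[2.2,-3.5,0,0,8.5],[2.2,-3.5,0,0,8.5],[2.2,-3.5,0,0,8.5],[2.2,-3.5,0,0,8.5],[2.2,-3.5,0,0,8.5],[2.2,-3.5,0,0,8.5],[0,0,0,0,8.5],[0,0,0,0,8.5]]}}

```text
t: 1.43
eef_pos: [0.4742, -0.1774, 0.2989]
tool_rot: [[1.0, -0.03, -0.001], [-0.03, -1.0, 0.001], [-0.001, -0.001, -1.0]]
wrist_force: [-0.8, -0.8, -0.1]
gripper_width: 0.0849
```

Run:
```python
from h import *
im,c=grab("wrist","w1.png"); print(c[1],c[2].round(3).tolist(),c[0][0])
o=bot.get_obs(); print(o["t"],o["eef_pos"],np.array(o["tool_rot"]).round(3).tolist())
```

```text
[ 0.55458947 -0.17889338  0.46820458] [[-0.029, -0.95, -0.311], [-1.0, 0.028, 0.009], [0.0, 0.311, -0.95]] [330.40074457   0.         320.51021798]
1.4833 [ 0.47343311 -0.17909943  0.29903435] [[0.999, -0.033, -0.001], [-0.033, -0.999, -0.0], [-0.001, 0.0, -1.0]]
```

View pics/w1.png

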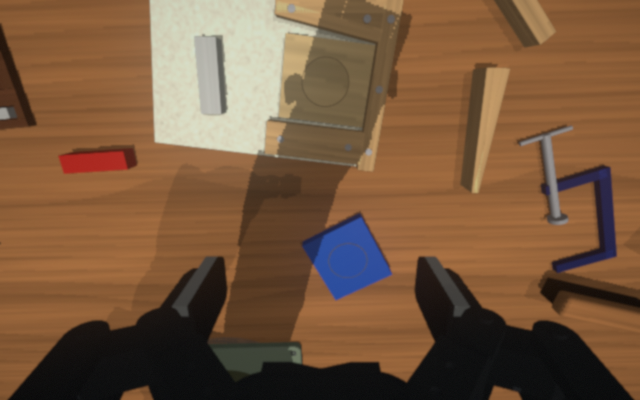

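The wrist view shows the bar at (210,75), the wedge at (488,130) with its thin end at (474,190), the board's left edge at x≈152, and the rack at the left edge. I'll move on over the bar.

Request:
{"op": "play_rows", "data": {"commands": [[1.3,-2,0,0,8.5],[1.3,-2,0,0,8.5],[1.3,-2,0,0,8.5],[1.3,-2,0,0,8.5],[1.3,-2,0,0,8.5],[1.3,-2,0,0,8.5],[1.3,-2,0,0,8.5],[0,0,0,0,8.5]]}}

```text
t: 2.15
eef_pos: [0.5705, -0.0398, 0.2986]
tool_rot: [[1.0, -0.031, -0.0], [-0.031, -1.0, 0.002], [-0.001, -0.002, -1.0]]
wrist_force: [-0.6, 0.6, -0.8]
gripper_width: 0.0851
```

Run:
```python
from h import *
im,c=grab("wrist","w2.png")
o=bot.get_obs(); print(o["t"],o["eef_pos"],c[1])
```

```text
2.2 [ 0.56948848 -0.04208051  0.29874156] [ 0.65077899 -0.04155754  0.46795107]
```

View pics/w2.png

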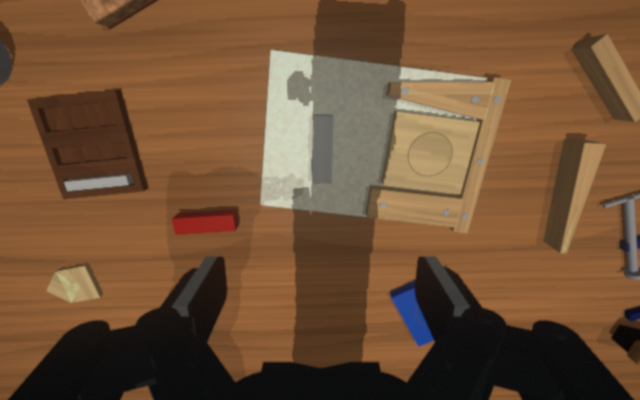

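Run:
```python
from h import *
im=cv2.imread("pics/w2.png"); g=cv2.cvtColor(im,cv2.COLOR_BGR2GRAY)
for p in[(322,150),(322,100),(350,150),(308,150),(298,150),(38,105),(90,115),(75,153),(97,184),(85,90),(118,120)]: print(p,im[p[1],p[0]],end=' ')
print(); print(g[150,300:345]); print(g[105:195,323])
print("rack col x=85", g[85:205,88]); 
print("rack row",g[153,30:160])
```

```text
(322, 150) [ 99 105 106] (322, 100) [111 125 127] (350, 150) [112 127 129] (308, 150) [173 194 194] (298, 150) [189 212 206] (38, 105) [27 45 73] (90, 115) [30 49 80] (75, 153) [30 48 78] (97, 184) [151 158 160] (85, 90) [ 50  86 131] (118, 120) [29 50 79] 
[204 203 202 202 204 206 208 202 192 184 179 164 133 111 106 106 106 105
 105 105 106 106 105 105 104 104 104 103 103 103 104 107 114 122 126 126
 125 124 123 122 123 124 124 125 126]
[128 129 129 128 128 127 127 126 119 104  96 100 105 105 105 106 106 106
 106 106 105 106 106 105 105 106 106 106 105 105 105 105 106 105 106 105
 105 105 104 105 105 105 105 104 104 105 105 105 104 104 104 105 104 104
 104 104 103 104 103 104 103 103 103 103 103 103 102 103 103 103 103 102
 102 102 102 102 102 105 113 120 122 122 122 121 120 121 120 123 124 124]
rack col x=85 [100  99  98  99 100  93  75  59  56  56  56  56  55  55  54  55  54  53
  50  50  56  56  56  56  57  56  57  57  57  58  58  57  57  56  55  54
  55  54  55  54  53  50  45  46  49  51  50  51  51  50  51  52  53  53
  54  53  52  54  54  55  55  56  56  54  54  55  55  54  55  56  56  57
  57  57  53  45  40  47  55  59  59  58  54  52  54  54  54  54  53  52
  53  53  58  79 113 145 157 159 159 159 158 156 154 136  96  65  60  60
  59  59  63  77  92 100 100  95  92  92  94  95]
rack row [103 104 103 104 104 104 104 104 104 103 104 105 104 104 102  94  77  62
  56  56  55  55  51  43  33  30  30  33  41  50  56  58  58  58  57  57
  58  59  59  58  57  56  57  56  55  55  53  54  53  54  51  52  53  57
  58  59  59  56  55  55  55  56  56  56  56  56  56  56  55  55  54  55
  57  57  58  58  58  58  59  57  56  57  58  57  55  56  55  54  55  55
  55  56  56  56  57  55  57  57  57  57  57  56  48  40  34  33  34  41
  60  83  95 100 100 100 100 101 101 100 101 101 101 101 101 101 101 101
 101 101 101 101]
```

```bash
cat >> h.py <<'E'
def rect(mask,c,z,roi=None):
    m=mask.astype(np.uint8)
    if roi: t=np.zeros_like(m); x0,y0,x1,y1=roi; t[y0:y1,x0:x1]=m[y0:y1,x0:x1]; m=t
    k=max(cv2.findContours(m,cv2.RETR_EXTERNAL,cv2.CHAIN_APPROX_NONE)[0],key=cv2.contourArea)
    w=ray(k[:,0,:],c,z)[:,:2]; r=cv2.minAreaRect((w*1000).astype(np.float32)); b=cv2.boxPoints(r)
    e=b[1]-b[0],b[2]-b[1]; l=max(e,key=np.linalg.norm); a=np.degrees(np.arctan2(l[1],l[0]))
    return np.array(r[0])/1000,sorted(r[1]),(a+90)%180-90,b/1000,k[:,0,:]
E
python3 - <<'E'
from h import *
c=cal("wrist"); im=cv2.imread("pics/w2.png"); g=cv2.cvtColor(im,cv2.COLOR_BGR2GRAY)
r=rect(g<115,c,.038,(311,108,336,190)); print("bar",r[0].round(4),r[1],r[2])
s=im.max(2).astype(int)-im.min(2)
print("sat",s[150,322],s[150,270])
r=rect(g<76,c,.014,(20,80,160,205)); print("rack",r[0].round(4),r[1],r[2],r[3].round(3).tolist())
r=rect(g>110,c,.0185,(50,165,140,200)); print("small",r[0].round(4),r[1],r[2])
hsv=cv2.cvtColor(im,cv2.COLOR_BGR2HSV); print("wedge px",hsv[150,580],hsv[180,575],hsv[150,567],hsv[200,600],hsv[250,560])
# board left edge corners at z .012, fence etc. corners z .032
for n,p,z in[("bUL",(270,50),.012),("bLL",(261,206),.012),("fence mouth near",(371,217),.032),("fence mouth inner",(373,187),.032),("taper tip",(390,97),.032),("stop",(509,81),.032),("stopLR",(467,232),.032)]: print(n,ray(p,c,z)[0].round(4))
E
```

```text
bar [ 0.5709 -0.0437] [26.459203720092773, 91.45755004882812] -2.7777557
sat 7 23
rack [0.582  0.2757] [129.0274200439453, 141.36758422851562] 3.9819336 [[0.5070000290870667, 0.33500000834465027], [0.515999972820282, 0.20600000023841858], [0.6570000052452087, 0.2160000056028366], [0.6480000019073486, 0.3449999988079071]]
small [0.53   0.2778] [13.619036674499512, 89.8167724609375] -86.05365
wedge px [ 16 129  77] [ 16 124  99] [ 15 129  77] [ 13 152 121] [ 17 121 116]
bUL [0.6957 0.0187 0.012 ]
bLL [0.4856 0.0487 0.012 ]
fence mouth near [ 0.4711 -0.1101  0.032 ]
fence mouth inner [ 0.5156 -0.1122  0.032 ]
taper tip [ 0.6341 -0.1316  0.032 ]
stop [ 0.6486 -0.2795  0.032 ]
stopLR [ 0.4434 -0.2489  0.032 ]
```

The bar measures 26.5 × 91 mm at (0.571, −0.044), which matches its given size. Its own slot is at the rack's far end. Descending to grasp.

Request:
{"op": "play_rows", "data": {"commands": [[0.1,0.1,3,1,5],[0,0.1,3,0,5],[0,0,3,0,5],[0,0,3,0,5],[0,0,3,0,5],[0,0,3,0,5],[0,0,3,0,5],[0,0,0,0,5]]}}

```text
t: 2.87
eef_pos: [0.5672, -0.0463, 0.0851]
tool_rot: [[0.999, -0.053, -0.007], [-0.053, -0.999, -0.0], [-0.007, 0.001, -1.0]]
wrist_force: [0.4, -0.4, -0.1]
gripper_width: 0.0497
```

Request:
{"op": "play_rows", "data": {"commands": [[0.2,-0.2,2,0,5],[0.1,0,2,0,5],[0,0,1.5,0,5],[0,0,0.8,0,5],[0,0,0,0,5],[0,0,0,0,5]]}}

```text
t: 3.37
eef_pos: [0.5735, -0.0435, 0.0275]
tool_rot: [[0.999, -0.052, 0.001], [-0.052, -0.999, -0.0], [0.001, 0.0, -1.0]]
wrist_force: [-0.2, -0.2, 1.2]
gripper_width: 0.0501
```

Request:
{"op": "play_rows", "data": {"commands": [[-0.2,0,0.5,0,5],[0,0,0.2,0,5],[0,0,0,0,2],[0,0,0,0,2],[0,0,0,0,2],[0,0,0,0,2],[0,0,0,0,2],[0,0,0,0,2]], "newtons": 50}}

```text
t: 4.03
eef_pos: [0.5712, -0.0426, 0.0194]
tool_rot: [[0.999, -0.051, 0.0], [-0.051, -0.999, 0.0], [0.0, -0.0, -1.0]]
wrist_force: [0.2, -0.2, -0.1]
gripper_width: 0.0202
```

Run:
```python
from h import *
im,c=grab("wrist","w3.png"); s,c2=grab("scene","s3.png")
a=cv2.resize(s[180:300,250:400],None,fx=3,fy=3,interpolation=cv2.INTER_CUBIC)
b=cv2.resize(im[100:400,120:520],None,fx=.8,fy=.8)
h=a.shape[0]; cv2.imwrite("pics/v3.png",np.hstack([a[:, :450],cv2.copyMakeBorder(b,0,h-b.shape[0],0,0,0)]))
o=bot.get_obs(); print(o["eef_pos"],o["gripper_width"])
```

```text
[ 0.57114561 -0.04264674  0.01931271] 0.020062277870692927
```

View pics/v3.png

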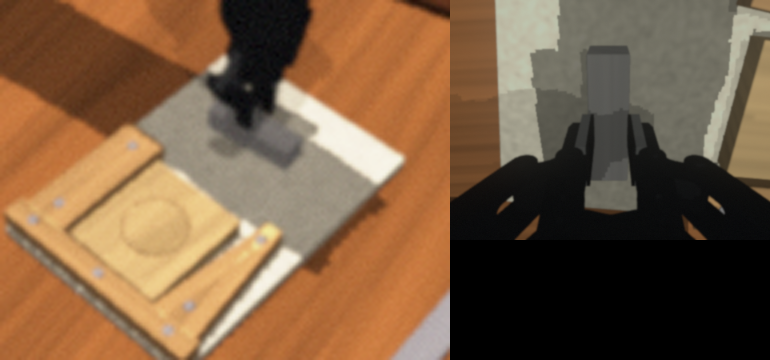

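The view shows the bar standing between the pads, although the opening reads 20 mm. I'll close further to see whether they stop on it.

Request:
{"op": "play_rows", "data": {"commands": [[0,0,0,0,0],[0,0,0,0,0],[0,0,0,0,0],[0,0,0,0,0]], "newtons": 50}}

```text
t: 4.47
eef_pos: [0.5711, -0.0426, 0.0193]
tool_rot: [[0.999, -0.051, -0.0], [-0.051, -0.999, 0.0], [-0.0, -0.0, -1.0]]
wrist_force: [0.3, 1.2, 1.2]
gripper_width: -0.0001
```

Run:
```python
from h import *
c=cal("wrist")
f=lambda u,v:(120+(u-450)/.8,100+v/.8)
for p in[(588,54),(630,54),(585,185),(638,185),(587,46),(612,208)]: print(f(*p),ray(f(*p),c,.038)[0].round(4),ray(f(*p),c,.012)[0].round(4))
o=bot.get_obs(); print("tcp px",proj(np.array(o["eef_pos"]),c),c[1], "grasp",proj(np.array(o["eef_pos"])+[0,0,.019],c))
im,c=grab("wrist","w4.png"); s,_=grab("top","t4.png")
cv2.imwrite("pics/v4.png",np.hstack([cv2.resize(im[100:400,220:420],None,fx=2,fy=2),cv2.resize(s[115:235,290:360],None,fx=5,fy=5)]))
```

```text
(292.5, 167.5) [ 0.6161 -0.031   0.038 ] [ 0.61   -0.0284  0.012 ]
(345.0, 167.5) [ 0.6148 -0.0555  0.038 ] [ 0.6085 -0.0571  0.012 ]
(288.75, 331.25) [ 0.5233 -0.0218  0.038 ] [ 0.5012 -0.0176  0.012 ]
(355.0, 331.25) [ 0.5215 -0.0585  0.038 ] [ 0.499  -0.0607  0.012 ]
(291.25, 157.5) [ 0.6208 -0.0307  0.038 ] [ 0.6156 -0.0282  0.012 ]
(322.5, 360.0) [ 0.5023 -0.0395  0.038 ] [ 0.4766 -0.0384  0.012 ]
tcp px [[321.92320139 236.53749453]] [ 0.65131764 -0.04570073  0.18867515] grasp [[322.10946712 252.67652764]]
```

View pics/v4.png

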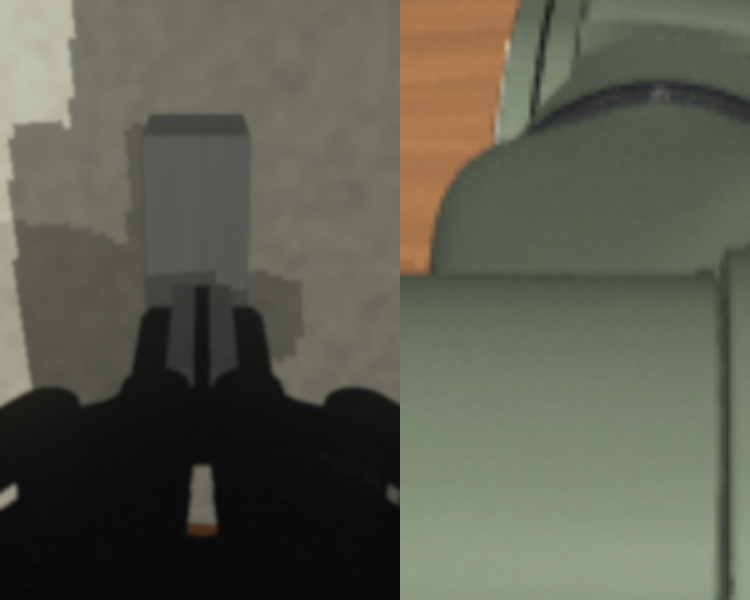

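Run:
```python
from h import *
c=cal("wrist"); K,e,R=c
for v in(240,243,246):
  d=R@np.linalg.inv(K)@[321,v,1]
  for x in(.577,.582,.587): t=(x-e[0])/d[0]; print(v,x,(e+t*d).round(4))
print(e, bot.get_obs()["joint_torque"])
```

```text
240 0.577 [ 0.577  -0.0424  0.0357]
240 0.582 [ 0.582  -0.0426  0.046 ]
240 0.587 [ 0.587  -0.0428  0.0563]
243 0.577 [ 0.577  -0.0423  0.0391]
243 0.582 [ 0.582  -0.0426  0.0492]
243 0.587 [ 0.587  -0.0428  0.0592]
246 0.577 [ 0.577  -0.0423  0.0424]
246 0.582 [ 0.582  -0.0426  0.0522]
246 0.587 [ 0.587  -0.0428  0.0621]
[ 0.65131765 -0.04570098  0.18867597] [-4.88668753e-03 -9.62139988e+01  3.94420490e+00 -1.41664150e+01
  9.81997669e-03  1.89939907e-03 -8.65222023e-05]
```

Request:
{"op": "play_rows", "data": {"commands": [[0,0,0.2,0,0],[0,0,0.2,0,0],[0,0,0.2,0,0],[0,0,0,0,0]]}}

```text
t: 4.9
eef_pos: [0.5709, -0.0426, 0.0128]
tool_rot: [[0.999, -0.051, -0.001], [-0.051, -0.999, 0.0], [-0.001, -0.0, -1.0]]
wrist_force: [-0.1, 0.1, 0.6]
gripper_width: -0.0
```

Request:
{"op": "play_rows", "data": {"commands": [[0,0,0.2,0,0],[0,0,0.2,0,0],[0,0,0,0,0]]}}

```text
t: 5.15
eef_pos: [0.5713, -0.0427, 0.0109]
tool_rot: [[0.999, -0.052, 0.001], [-0.052, -0.999, 0.0], [0.001, -0.0, -1.0]]
wrist_force: [-9.0, 0.9, 36.8]
gripper_width: 0.0
```

Request:
{"op": "play_rows", "data": {"commands": [[0,0,0.2,0,0],[0,0,0.1,0,0],[0,0,0,0,0]]}}

```text
t: 5.4
eef_pos: [0.5715, -0.0427, 0.0106]
tool_rot: [[0.999, -0.052, 0.002], [-0.052, -0.999, 0.0], [0.002, -0.0, -1.0]]
wrist_force: [-24.9, 3.4, 96.3]
gripper_width: 0.0
```

The closed fingers met the bar's top at a reported z of 0.011, where 0.038 was expected. So the fingertips sit about 27 mm higher than reported. Backing off, then grasping with that offset.

Request:
{"op": "play_rows", "data": {"commands": [[0,0,-0.8,0,0],[0,0,-0.8,0,5],[0,0,0,0,5],[0,0,0,0,5],[0,0,0,0,5]]}}

```text
t: 5.82
eef_pos: [0.5709, -0.0426, 0.0218]
tool_rot: [[0.999, -0.051, -0.001], [-0.051, -0.999, 0.0], [-0.001, -0.0, -1.0]]
wrist_force: [-0.2, -0.1, -0.2]
gripper_width: 0.0488
```

Down 2.7 cm, then close.

Request:
{"op": "play_rows", "data": {"commands": [[0,0,0.9,0,5],[0,0,0.9,0,5],[0,0,0.9,0,5],[0,0,0,0,5],[0,0,0,0,2],[0,0,0,0,2],[0,0,0,0,2],[0,0,0,0,2]], "newtons": 50}}

```text
t: 6.48
eef_pos: [0.5713, -0.0427, -0.0044]
tool_rot: [[0.999, -0.051, 0.0], [-0.051, -0.999, 0.0], [0.0, -0.0, -1.0]]
wrist_force: [0.1, 1.1, -1.3]
gripper_width: 0.0248
```

Request:
{"op": "play_rows", "data": {"commands": [[0,0,-2,0,2],[0,0,-3,0,2],[0,0,-3,0,2],[0,0,-3,0,2],[0,0,-3,0,2],[0,0,0,0,2]]}}

```text
t: 6.98
eef_pos: [0.5732, -0.0429, 0.1406]
tool_rot: [[0.999, -0.052, 0.007], [-0.052, -0.999, -0.0], [0.007, -0.0, -1.0]]
wrist_force: [1.6, -0.6, -0.8]
gripper_width: 0.0251
```

Run:
```python
from h import *
o=bot.get_obs(); print(o["t"],o["eef_pos"],np.array(o["tool_rot"]).round(3)[:2].tolist(),o["joint_positions"],o["gripper_width"],o["wrist_force"])
```

```text
6.9833 [ 0.57323231 -0.04290805  0.14056258] [[0.999, -0.052, 0.007], [-0.052, -0.999, -0.0]] [ -1.94326835  45.06210505   6.00029567  90.49407617  -6.0760054
  44.34675853 -86.33002472] 0.02513269079170275 [ 1.63998729 -0.64369271 -0.81044055]
```

Request:
{"op": "play_rows", "data": {"commands": [[0.3,-2.8,-1,0,2],[0.3,-2.8,-1,0,2],[0.3,-2.8,-1,0,2],[0.3,-2.8,-1,0,2],[0.3,-2.8,-1,0,2],[0.3,-2.8,-1,0,2],[0.3,-2.8,0,0,2],[0.3,-2.8,0,0,2]]}}

```text
t: 7.65
eef_pos: [0.6067, 0.1813, 0.1956]
tool_rot: [[0.999, -0.051, 0.001], [-0.051, -0.999, 0.0], [0.001, -0.0, -1.0]]
wrist_force: [0.6, -0.4, -2.6]
gripper_width: 0.0247
```

Request:
{"op": "play_rows", "data": {"commands": [[0,0,0,-7,2],[0,0,0,-7,2],[0,0,0,-7,2],[0,0,0,-7,2],[0,0,0,-7,2],[0,0,0,-7,2],[0,0,0,-7,2],[0,0,0,-7,2]]}}

```text
t: 8.32
eef_pos: [0.6065, 0.1798, 0.195]
tool_rot: [[0.596, 0.803, -0.0], [0.803, -0.596, 0.0], [-0.0, -0.0, -1.0]]
wrist_force: [0.7, 0.5, -1.4]
gripper_width: 0.0248
```

Request:
{"op": "play_rows", "data": {"commands": [[0,0,0,-7,2],[0,0,0,-7,2],[0,0,0,-7,2],[0,0,0,-7,2],[0,0,0,-7,2],[0,0,0,-6,2],[0,0,0,0,2],[0,0,0,0,2]]}}

```text
t: 8.98
eef_pos: [0.6066, 0.1797, 0.195]
tool_rot: [[-0.067, 0.998, -0.0], [0.998, 0.067, 0.0], [0.0, -0.0, -1.0]]
wrist_force: [0.8, 0.3, -0.9]
gripper_width: 0.0247
```

Run:
```python
from h import *
im,c=grab("wrist","w5.png")
o=bot.get_obs(); print(o["t"],o["eef_pos"],np.array(o["tool_rot"]).round(3).tolist(),o["gripper_width"],c[1]); np.savez("w5.npz",K=c[0],e=c[1],R=c[2])
```

```text
9.0333 [0.60656398 0.17974467 0.19511688] [[-0.067, 0.998, -0.0], [0.998, 0.067, 0.0], [0.0, -0.0, -1.0]] 0.024667308294909387 [0.60183846 0.26022282 0.36445261]
```

View pics/w5.png

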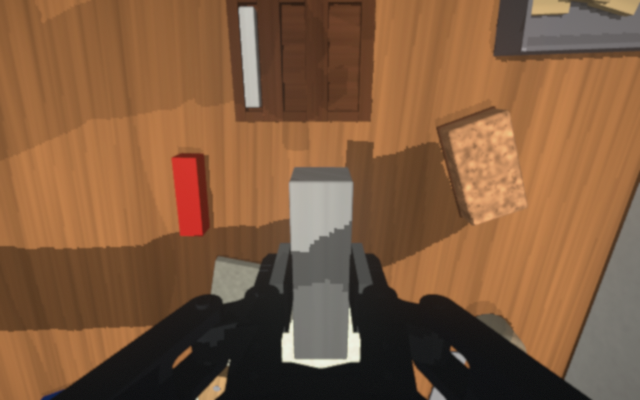

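The view shows the bar gripped at centre (320,230). The rack spans columns 233–372, with the own slot (rightmost) at about columns 328–361, rows 3–111. The small bar is at (249,55).

Run:
```python
from h import *
im=cv2.imread("pics/w5.png"); g=cv2.cvtColor(im,cv2.COLOR_BGR2GRAY)
for r in(30,80): print(r,g[r,225:380].tolist())
for x in(345,355): print(x,g[0:130,x].tolist())
```

```text
30 [109, 108, 101, 86, 72, 68, 66, 67, 67, 67, 67, 68, 68, 67, 85, 132, 173, 187, 189, 190, 192, 194, 195, 194, 194, 194, 195, 193, 181, 148, 105, 77, 62, 56, 58, 60, 61, 61, 61, 62, 62, 62, 62, 62, 61, 61, 60, 60, 61, 61, 62, 62, 62, 62, 58, 47, 47, 56, 61, 62, 63, 63, 63, 63, 63, 63, 62, 62, 62, 62, 63, 63, 63, 62, 63, 63, 64, 63, 63, 62, 60, 59, 59, 60, 61, 62, 60, 59, 58, 58, 57, 57, 56, 57, 57, 56, 54, 53, 55, 58, 63, 65, 65, 69, 73, 73, 73, 73, 73, 73, 74, 74, 74, 74, 74, 75, 74, 75, 75, 75, 75, 75, 75, 76, 75, 75, 76, 76, 75, 76, 77, 78, 77, 76, 70, 60, 58, 64, 65, 66, 65, 65, 65, 66, 66, 66, 66, 67, 69, 85, 111, 128, 133, 133, 130]
80 [111, 113, 112, 113, 112, 111, 103, 89, 74, 70, 69, 69, 68, 69, 69, 68, 68, 74, 115, 166, 187, 189, 189, 189, 191, 192, 191, 191, 191, 191, 190, 179, 147, 106, 80, 69, 68, 69, 69, 67, 67, 68, 68, 69, 70, 69, 69, 68, 68, 68, 69, 71, 71, 71, 70, 68, 62, 57, 63, 67, 69, 68, 69, 69, 69, 68, 68, 68, 68, 68, 68, 68, 67, 69, 67, 67, 68, 67, 68, 67, 65, 64, 64, 64, 63, 64, 64, 64, 64, 63, 62, 62, 60, 61, 60, 59, 58, 58, 59, 61, 62, 59, 57, 60, 63, 63, 6
[... 567 characters left out ...]
66, 66, 67, 67, 68, 71, 72, 71, 72, 73, 74, 75, 75, 75, 75, 74, 74, 74, 73, 67, 63, 64, 70, 74, 75, 75, 74, 74, 75, 76, 81, 98, 120, 130, 130, 131, 131, 132, 133, 133]
355 [66, 56, 43, 39, 44, 52, 63, 69, 72, 72, 71, 71, 71, 69, 68, 68, 70, 71, 71, 70, 72, 72, 72, 72, 71, 72, 75, 76, 76, 76, 77, 75, 74, 73, 73, 72, 71, 71, 70, 70, 70, 70, 70, 70, 71, 70, 71, 71, 72, 73, 73, 74, 73, 74, 74, 73, 73, 73, 73, 72, 72, 71, 71, 71, 71, 72, 73, 75, 77, 77, 77, 75, 74, 74, 74, 74, 73, 73, 72, 72, 72, 73, 75, 76, 77, 76, 78, 78, 77, 75, 74, 75, 74, 74, 74, 73, 72, 72, 71, 74, 74, 74, 75, 76, 76, 74, 75, 74, 74, 72, 67, 67, 72, 75, 75, 75, 75, 76, 75, 76, 80, 96, 117, 131, 134, 135, 135, 136, 136, 136]
```

Run:
```python
from h import *
d=np.load("w5.npz"); c=d["K"],d["e"],d["R"]
f=lambda p,z=.014: ray(p,c,z)[0,:2]
for n,p in[("rack edge r30",(374,30)),("rack edge r80",(372.3,80)),("corner",(371.3,121)),("rackL r30",(228.3,30)),("rackL r80",(232.7,80)),("slotR30",(360.5,30)),("slotR80",(358.7,80)),("slotL30",(325,30)),("slotL80",(325.5,80)),("slot far",(345,2.5)),("slot near",(345,110.5)),("sm far",(246,7)),("sm near",(252.5,108))]: print(n,f(p).round(4))
im=cv2.imread("pics/w5.png"); g=cv2.cvtColor(im,cv2.COLOR_BGR2GRAY)
r=rect(g>120,c,.02,(234,3,264,112)); print("small",r[0],r[1],r[2])
b=[ray(p,c,.14)[0] for p in[(291,182),(352,182)]]; print("bar far end top @ z.14",b)
```

```text
rack edge r30 [0.6495 0.3148]
rack edge r80 [0.6532 0.2696]
corner [0.6568 0.2295]
rackL r30 [0.51   0.3053]
rackL r80 [0.5135 0.2601]
slotR30 [0.6366 0.3139]
slotR80 [0.6396 0.2687]
slotL30 [0.6026 0.3116]
slotL80 [0.6064 0.2664]
slot far [0.6196 0.3362]
slot near [0.6286 0.2382]
sm far [0.527  0.3261]
sm near [0.5335 0.2342]
small [0.53108606 0.28072379] [14.072832107543945, 88.65324401855469] -85.8753
bar far end top @ z.14 [array([0.58539525, 0.19462869, 0.14      ]), array([0.62837119, 0.19757218, 0.14      ])]
```

Request:
{"op": "play_rows", "data": {"commands": [[2.1,0.4,1,0,2],[2.1,0.5,2,0,2],[2.1,0.5,2,0,2],[2.1,0.4,2,0,2],[2.1,0.4,2,0,2],[0,0,3,0,2],[0,0,3,0,2],[0,0,0,0,2]]}}

```text
t: 9.7
eef_pos: [0.6184, 0.2851, 0.0397]
tool_rot: [[-0.069, 0.998, -0.007], [0.998, 0.069, -0.004], [-0.003, -0.007, -1.0]]
wrist_force: [-1.2, 0.0, -3.1]
gripper_width: 0.025
```

Request:
{"op": "play_rows", "data": {"commands": [[0,0,0.8,0,2],[0,0,0.8,0,2],[0,0,0,0,2],[0,0,0,0,2]]}}

```text
t: 10.03
eef_pos: [0.6216, 0.2862, 0.0303]
tool_rot: [[-0.07, 0.998, 0.001], [0.998, 0.07, 0.001], [0.0, 0.001, -1.0]]
wrist_force: [0.4, 0.6, -1.3]
gripper_width: 0.0245
```

Request:
{"op": "play_rows", "data": {"commands": [[0,0,0.8,0,2],[0,0,0.8,0,2],[0,0,0.8,0,2],[0,0,0.6,0,2],[0,0,0.3,0,2],[0,0,0.3,0,2],[0,0,0,0,2]]}}

```text
t: 10.62
eef_pos: [0.6209, 0.2861, -0.0073]
tool_rot: [[-0.071, 0.997, -0.001], [0.997, 0.071, -0.0], [-0.0, -0.001, -1.0]]
wrist_force: [-0.2, -0.5, -1.5]
gripper_width: 0.0249
```

The bar's underside is already below the rack top with no contact force, so it fits. Lower slightly and release.

Request:
{"op": "play_rows", "data": {"commands": [[0,0,0.15,0,2],[0,0,0,0,2],[0,0,0,0,5],[0,0,0,0,5],[0,0,0,0,5],[0,0,-1,0,5],[0,0,-2,0,5],[0,0,-3,0,5]]}}

```text
t: 11.28
eef_pos: [0.6201, 0.2857, 0.0514]
tool_rot: [[-0.071, 0.997, -0.003], [0.997, 0.071, -0.001], [-0.001, -0.003, -1.0]]
wrist_force: [-0.3, 1.0, 1.2]
gripper_width: 0.0499
```

Request:
{"op": "play_rows", "data": {"commands": [[-1,0,-3,0,5],[-2,0,-3,0,5],[-2,0,-3,0,5],[-2,0,-3,0,5],[-2,0,-2,0,5],[0,0,0,0,5],[0,0,0,0,5]]}}

```text
t: 11.87
eef_pos: [0.6281, 0.1956, 0.1936]
tool_rot: [[-0.069, 0.998, 0.002], [0.998, 0.069, 0.001], [0.001, 0.002, -1.0]]
wrist_force: [-1.1, -1.0, -1.7]
gripper_width: 0.0503
```

Run:
```python
from h import *
im,c=grab("wrist","w6.png"); g=cv2.cvtColor(im,cv2.COLOR_BGR2GRAY)
o=bot.get_obs(); print(o["t"],o["eef_pos"]); np.savez("w6.npz",K=c[0],e=c[1],R=c[2])
sat=im.max(2).astype(int)-im.min(2)
m=(g>90)&(sat<25)
q=proj([.6218,.2862,.032],c)[0]; print(q)
x,y=q.astype(int); x0,y0=max(x-45,0),max(y-75,0)
try: r=rect(m,c,.032,(x0,y0,x+45,y+75)); print("bar",r[0].round(4),r[1],r[2])
except Exception as e: print(e)
cv2.imwrite("pics/c6.png",cv2.resize(im[:250,120:520],None,fx=2,fy=2))
```

```text
11.9167 [0.62740557 0.1965376  0.19228538]
[319.3899298   74.81324081]
bar [0.6218 0.2858] [27.31534767150879, 90.4424057006836] -86.33737
```

View pics/c6.png

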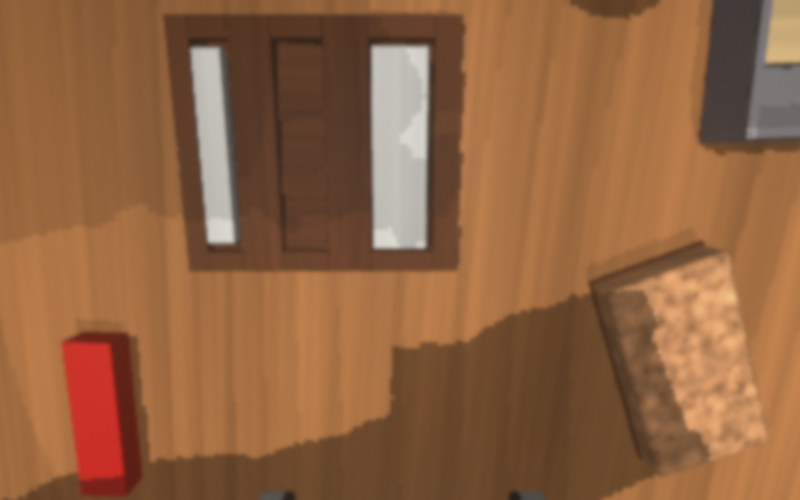

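The bar measures (0.6218, 0.2858), 27 × 90 mm, at −86.3°. That is inside its slot, and it has been released. The small bar is untouched. Next is the wedge, starting with a straight sideways move.

Request:
{"op": "play_rows", "data": {"commands": [[-2.8,-0.6,0,0,5],[-2.8,-0.6,0,0,5],[-2.8,-0.6,0,0,5],[-2.8,-0.6,0,0,5],[-2.8,-0.6,0,0,5],[-2.8,-0.6,0,0,5],[-2.8,-0.6,0,0,5],[-2.8,-0.6,0,0,5]]}}

```text
t: 12.58
eef_pos: [0.5949, -0.0306, 0.1911]
tool_rot: [[-0.072, 0.997, -0.001], [0.997, 0.072, 0.001], [0.001, -0.001, -1.0]]
wrist_force: [0.5, -0.1, 0.2]
gripper_width: 0.0501
```

Request:
{"op": "play_rows", "data": {"commands": [[-2.8,-0.6,0,0,5],[-2.8,-0.6,0,0,5],[-2.8,-0.6,0,0,5],[-2.8,-0.6,0,0,5],[-2.8,-0.6,0,0,5],[-2.8,-0.6,0,0,5],[-2.8,-0.6,0,0,5],[-2.8,-0.6,0,0,5]]}}

```text
t: 13.25
eef_pos: [0.5632, -0.2575, 0.191]
tool_rot: [[-0.072, 0.997, -0.001], [0.997, 0.072, 0.001], [0.001, -0.001, -1.0]]
wrist_force: [-0.4, 0.6, 0.1]
gripper_width: 0.0503
```

Request:
{"op": "play_rows", "data": {"commands": [[-2.8,-0.6,0,0,5],[-2.8,-0.6,0,0,5],[-2.8,-0.6,0,0,5],[-2.8,-0.6,0,0,5],[-1.4,-0.3,0,0,5],[0,0,0,7,5],[0,0,0,7,5],[0,0,0,7,5]]}}

```text
t: 13.92
eef_pos: [0.5457, -0.3839, 0.1906]
tool_rot: [[0.296, 0.955, -0.001], [0.955, -0.296, 0.002], [0.001, -0.002, -1.0]]
wrist_force: [0.1, 1.1, 0.1]
gripper_width: 0.0498
```

Request:
{"op": "play_rows", "data": {"commands": [[0,0,0,7,5],[0,0,0,7,5],[0,0,0,7,5],[0,0,0,7,5],[0,0,0,7,5],[0,0,0,7,5],[0,0,0,7,5],[0,0,0,7,5]]}}

```text
t: 14.58
eef_pos: [0.5459, -0.3837, 0.1908]
tool_rot: [[0.957, 0.289, -0.001], [0.289, -0.957, 0.001], [-0.001, -0.002, -1.0]]
wrist_force: [0.5, 0.3, -0.7]
gripper_width: 0.0498
```

Run:
```python
from h import *
im,c=grab("wrist","w7.png"); np.savez("w7.npz",K=c[0],e=c[1],R=c[2])
o=bot.get_obs(); print(o["t"],o["eef_pos"],np.array(o["tool_rot"]).round(3)[:2].tolist(),c[1],np.round(o["joint_positions"],1))
```

```text
14.6333 [ 0.54599081 -0.3834966   0.19077064] [[0.96, 0.28, -0.001], [0.28, -0.96, 0.001]] [ 0.62294793 -0.35980187  0.36008909] [ 33.1  50.5  -1.9  63.4   1.6  66.3 -42.5]
```

View pics/w7.png

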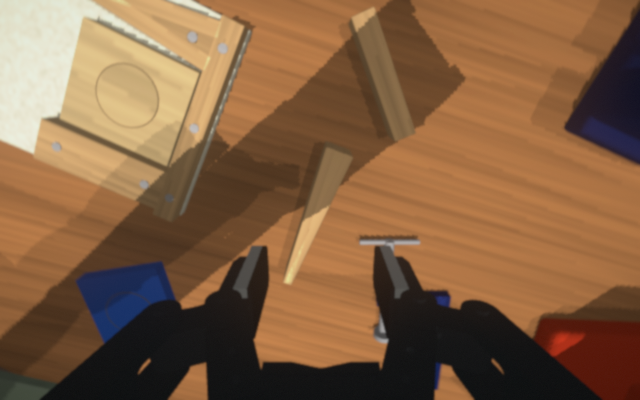

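The view shows the wedge from its thick end at (338,148) to its thin end at (290,282), and the packer well clear at (382,75).

Run:
```python
from h import *
im=cv2.imread("pics/w7.png"); g=cv2.cvtColor(im,cv2.COLOR_BGR2GRAY); hsv=cv2.cvtColor(im,cv2.COLOR_BGR2HSV)
for r in(165,190,215,240,265): 
  x=int(320-(r-170)*.3); print(r,x-22,g[r,x-28:x+35].tolist()); print("   H",hsv[r,x-28:x+35,0].tolist())
print("thick end along", [ (int(g[r,int(340-(r-150)*.33)])) for r in range(135,165)])
print("thin end", [ int(g[r,int(290-(r-280)*.3)]) for r in range(270,292)])
```

```text
165 299 [59, 60, 62, 64, 65, 67, 71, 75, 77, 77, 77, 77, 77, 77, 72, 67, 64, 63, 63, 63, 64, 62, 62, 63, 67, 71, 80, 94, 107, 113, 114, 114, 114, 112, 111, 111, 112, 114, 115, 115, 116, 116, 115, 116, 116, 115, 114, 114, 115, 115, 115, 115, 114, 113, 111, 105, 93, 81, 75, 75, 76, 76, 76]
   H [14, 13, 14, 14, 14, 14, 14, 13, 14, 14, 13, 13, 13, 14, 14, 14, 13, 13, 14, 13, 13, 14, 14, 14, 14, 15, 16, 16, 16, 17, 16, 16, 16, 16, 16, 17, 16, 16, 16, 17, 16, 16, 16, 17, 16, 16, 16, 16, 16, 17, 16, 17, 16, 16, 16, 16, 15, 14, 14, 14, 13, 13, 14]
190 292 [81, 80, 80, 79, 80, 79, 78, 79, 80, 81, 81, 81, 80, 76, 70, 66, 65, 65, 65, 64, 64, 64, 65, 68, 73, 80, 93, 107, 113, 114, 114, 113, 112, 112, 112, 114, 116, 117, 117, 117, 117, 115, 115, 114, 114, 114, 114, 114, 113, 112, 112, 118, 125, 127, 129, 128, 128, 128, 128, 128, 127, 127, 127]
   H [13, 14, 14, 13, 14, 14, 13, 14, 14, 14, 13, 14, 14, 14, 14, 14, 14, 14, 14, 14, 14, 14, 13, 15, 16, 16, 16, 16, 16, 16, 16, 16, 17, 16, 17, 17, 16, 16, 17, 16, 16, 17, 16, 16, 16, 16, 16, 16, 16, 16, 15, 14, 14, 14, 14, 14, 14, 13, 13, 13, 13, 14, 14
[... 1303 characters left out ...]
8, 191, 195, 196, 195, 189, 180, 174, 166, 152, 138, 134, 134, 134, 135, 136, 137, 138, 139, 140, 140, 140, 141, 141, 142, 141, 141, 141, 141, 141, 140, 140, 140, 140, 139]
   H [13, 11, 11, 12, 13, 14, 13, 14, 13, 14, 13, 14, 13, 13, 13, 13, 14, 13, 13, 13, 14, 13, 14, 14, 16, 17, 16, 17, 18, 19, 20, 20, 20, 19, 17, 16, 16, 15, 14, 14, 14, 13, 13, 13, 14, 14, 13, 14, 13, 13, 13, 13, 13, 13, 13, 14, 13, 13, 13, 13, 13, 14, 13]
thick end along [85, 85, 84, 84, 84, 85, 85, 86, 86, 82, 80, 79, 79, 79, 79, 81, 91, 104, 111, 113, 115, 114, 113, 114, 115, 115, 115, 115, 116, 115]
thin end [193, 198, 194, 193, 200, 200, 198, 203, 201, 200, 197, 200, 190, 176, 152, 133, 127, 125, 127, 130, 132, 133]
```

Run:
```python
from h import *
d=np.load("w7.npz"); c=d["K"],d["e"],d["R"]
im=cv2.imread("pics/w7.png"); H=cv2.cvtColor(im,cv2.COLOR_BGR2HSV)[...,0]
m=np.zeros(H.shape,np.uint8); m[140:290,280:358]=(H[140:290,280:358]>=15)&(H[140:290,280:358]<=22)
m=cv2.morphologyEx(m,cv2.MORPH_OPEN,np.ones((3,3)))
k=max(cv2.findContours(m,0,cv2.CHAIN_APPROX_NONE)[0],key=cv2.contourArea)[:,0]
w=ray(k,c,.040)[:,:2]
tri=cv2.approxPolyDP((w*1000).astype(np.float32)[:,None],6,True)[:,0]; print(tri.round(1).tolist())
a=np.radians(-102)  # rough axis then refine by moments of filled area
ys,xs=np.nonzero(m); P=ray(np.c_[xs,ys],c,.04)[:,:2]; mu=P.mean(0); V=np.linalg.eigh(np.cov((P-mu).T))[1][:,1]
if V[0]>0: V=-V
N=np.array([-V[1],V[0]])
s=(P-mu)@V; t=(P-mu)@N
for lo in np.linspace(s.min()+8,s.max()-8,8):
  q=t[abs(s-lo)<.004]; print(round(lo,3),(q.max()-q.min()).round(4),((q.max()+q.min())/2).round(4)) if len(q) else 0
print("axis",V,np.degrees(np.arctan2(V[1],V[0])),"len",s.max()-s.min(),"thick end",mu+s.min()*V,"tip",mu+s.max()*V, "grip",mu+(s.min()+.028)*V)
```

```text
[[576.4000244140625, -383.29998779296875], [437.6000061035156, -377.5], [410.3999938964844, -383.70001220703125], [565.7000122070312, -409.3999938964844]]
axis [-0.99819486  0.06005848] 176.55683067426082 len 0.16564898060381728 thick end [ 0.57575092 -0.39371876] tip [ 0.41040096 -0.38377014] grip [ 0.54780147 -0.39203713]
```

Run:
```python
from h import *
d=np.load("w7.npz"); c=d["K"],d["e"],d["R"]
im=cv2.imread("pics/w7.png"); H=cv2.cvtColor(im,cv2.COLOR_BGR2HSV)[...,0]
m=np.zeros(H.shape,np.uint8); m[140:290,280:358]=(H[140:290,280:358]>=15)&(H[140:290,280:358]<=22)
m=cv2.morphologyEx(m,cv2.MORPH_OPEN,np.ones((3,3)))
pts=[]
for r in range(144,288,6):
  x=np.nonzero(m[r])[0]
  if len(x): l,rr=ray([(x[0],r),(x[-1],r)],c,.04)[:,:2]; pts.append((l,rr)); print(r,x[0],x[-1],l.round(4),rr.round(4))
L=np.array([p[0] for p in pts if .43<p[0][0]<.555]); Rr=np.array([p[1] for p in pts if .43<p[1][0]<.555])
fl=np.polyfit(L[:,0],L[:,1],1); fr=np.polyfit(Rr[:,0],Rr[:,1],1); print(fl,fr)
for x in(.42,.5,.545): print(x,np.polyval(fl,x),np.polyval(fr,x),(np.polyval(fl,x)+np.polyval(fr,x))/2)
```

```text
144 324 335 [ 0.5728 -0.3783] [ 0.5759 -0.3886]
150 322 349 [ 0.5667 -0.3782] [ 0.5743 -0.4034]
156 321 352 [ 0.5607 -0.379 ] [ 0.5695 -0.4081]
162 319 350 [ 0.5544 -0.3788] [ 0.5632 -0.4081]
168 316 348 [ 0.5477 -0.3777] [ 0.5569 -0.4082]
174 315 345 [ 0.5415 -0.3785] [ 0.5502 -0.4072]
180 312 342 [ 0.5347 -0.3774] [ 0.5434 -0.4063]
186 311 338 [ 0.5283 -0.3782] [ 0.5363 -0.4044]
192 309 335 [ 0.5216 -0.3781] [ 0.5293 -0.4034]
198 307 332 [ 0.5149 -0.3779] [ 0.5223 -0.4024]
204 305 330 [ 0.508  -0.3778] [ 0.5155 -0.4024]
210 304 327 [ 0.5013 -0.3786] [ 0.5083 -0.4014]
216 303 324 [ 0.4946 -0.3794] [ 0.501  -0.4004]
222 300 321 [ 0.4872 -0.3783] [ 0.4936 -0.3993]
228 298 318 [ 0.48   -0.3781] [ 0.4861 -0.3983]
234 296 316 [ 0.4727 -0.378 ] [ 0.4789 -0.3983]
240 294 313 [ 0.4653 -0.3778] [ 0.4712 -0.3972]
246 293 310 [ 0.4582 -0.3787] [ 0.4635 -0.3961]
252 291 307 [ 0.4506 -0.3785] [ 0.4556 -0.395 ]
258 289 304 [ 0.4429 -0.3783] [ 0.4477 -0.3939]
264 287 301 [ 0.4352 -0.3782] [ 0.4396 -0.3928]
270 286 298 [ 0.4276 -0.379 ] [ 0.4315 -0.3917]
276 284 295 [ 0.4197 -0.3789] [ 0.4232 -0.3906]
282 283 292 [ 0.4119 -0.3798] [ 0.4148 -0.3894]
[ 0.00127472 -0.37887189] [-0.12302706 -0.33884312]
0.42 -0.3783365099755015 -0.39051448267487104 -0.3844254963251863
0.5 -0.3782345326763478 -0.4003566475945827 -0.3892955901354653
0.545 -0.3781771704455739 -0.40589286536192054 -0.39203501790374723
```

Request:
{"op": "play_rows", "data": {"commands": [[0,0,1,6.6,5],[0,0,1,6.6,5],[0,0,1,6.6,5],[-0.1,0.4,2,0,5],[0,0.4,3,0,5],[0,0,3,0,5],[0,0,0,0,5],[0,0,0,0,5]]}}

```text
t: 15.3
eef_pos: [0.5439, -0.3918, 0.081]
tool_rot: [[0.999, -0.045, -0.002], [-0.045, -0.999, 0.002], [-0.002, -0.002, -1.0]]
wrist_force: [0.7, -1.3, 0.6]
gripper_width: 0.0502
```

Request:
{"op": "play_rows", "data": {"commands": [[0.1,0,2,0.9,5],[0,0,2,0,5],[0,0,2,0,5],[0,0,1.5,0,5],[0,0,0.8,0,5],[0,0,0,0,5],[0,0,0,0,5]]}}

```text
t: 15.88
eef_pos: [0.5457, -0.3931, 0.0003]
tool_rot: [[0.998, -0.063, 0.001], [-0.063, -0.998, -0.001], [0.001, 0.001, -1.0]]
wrist_force: [0.5, -0.2, 0.3]
gripper_width: 0.0497
```

Request:
{"op": "play_rows", "data": {"commands": [[-0.1,0,0.5,0,5],[0,0,0.2,0,5],[0,0,0,0,5],[0,0,0,0,2],[0,0,0,0,2],[0,0,0,0,2],[0,0,0,0,2],[0,0,0,0,2]], "newtons": 80}}

```text
t: 16.55
eef_pos: [0.5443, -0.3931, -0.0076]
tool_rot: [[0.998, -0.064, 0.001], [-0.064, -0.998, -0.0], [0.001, 0.0, -1.0]]
wrist_force: [-1.1, 0.3, 5.6]
gripper_width: 0.0249
```

Request:
{"op": "play_rows", "data": {"commands": [[0,0,-2,0,2],[0,0,-3,0,2],[0,0,-3,0,2],[0,0,-3,0,2],[0,0,-2,0,2],[0,0,0,-6.8,2],[0,0,0,-6.8,2],[0,0,0,-6.8,2]]}}

```text
t: 17.22
eef_pos: [0.5441, -0.3928, 0.1223]
tool_rot: [[0.956, 0.294, 0.0], [0.294, -0.956, -0.0], [0.0, 0.0, -1.0]]
wrist_force: [-0.6, -0.7, -2.5]
gripper_width: 0.0248
```

Run:
```python
from h import *
print(bot.get_obs()["gripper_width"])
im=cv2.imread("pics/w2.png"); g=cv2.cvtColor(im,cv2.COLOR_BGR2GRAY)
for x in range(394,476,10): print(x,"batten/blank r88+",g[88:132,x].tolist()," fence r178+",g[178:202,x].tolist())
```

```text
0.024826403251350385
394 batten/blank r88+ [95, 94, 94, 94, 94, 94, 92, 90, 86, 86, 92, 97, 106, 117, 121, 123, 125, 130, 139, 136, 126, 118, 108, 95, 85, 80, 76, 74, 73, 74, 76, 80, 86, 96, 101, 104, 105, 108, 110, 112, 115, 121, 127, 129]  fence r178+ [146, 146, 147, 148, 150, 152, 152, 146, 128, 103, 81, 75, 88, 113, 132, 140, 143, 143, 143, 143, 146, 147, 149, 151]
404 batten/blank r88+ [145, 146, 148, 149, 150, 148, 146, 145, 146, 147, 143, 143, 158, 173, 184, 194, 202, 204, 204, 201, 186, 154, 128, 118, 131, 153, 163, 162, 160, 160, 161, 159, 158, 156, 155, 153, 153, 152, 152, 154, 156, 158, 162, 165]  fence r178+ [146, 145, 146, 146, 148, 150, 152, 152, 149, 135, 110, 84, 74, 84, 107, 128, 138, 141, 142, 141, 142, 143, 146, 147]
414 batten/blank r88+ [150, 152, 154, 157, 158, 159, 154, 149, 147, 146, 146, 148, 145, 140, 143, 162, 174, 182, 192, 197, 197, 191, 171, 140, 121, 127, 152, 164, 167, 167, 166, 163, 160, 158, 156, 154, 153, 151, 151, 150, 152, 154, 156, 159]  fence r178+ [158, 158, 154, 149, 147, 147, 149, 151, 152, 152, 142, 116, 87, 74, 80, 102, 127, 138, 140, 140, 
[... 1558 characters left out ...]
8, 146, 138, 132, 130, 130, 131, 132, 134, 136, 139, 142, 146, 149, 150, 150, 148, 147, 147, 148, 149, 148, 139, 126, 122, 118, 110, 116, 136, 155, 161, 163, 163, 165, 166, 167, 166, 165, 162, 160]  fence r178+ [122, 113, 105, 97, 90, 84, 82, 83, 86, 91, 96, 103, 111, 117, 121, 125, 129, 130, 131, 132, 133, 133, 135, 135]
474 batten/blank r88+ [145, 145, 144, 146, 147, 146, 138, 132, 133, 137, 139, 142, 142, 142, 137, 132, 134, 140, 144, 146, 148, 149, 148, 147, 147, 147, 148, 149, 145, 137, 135, 128, 122, 129, 150, 159, 161, 161, 162, 164, 165, 165, 164, 162]  fence r178+ [139, 138, 138, 138, 139, 138, 139, 139, 140, 141, 143, 143, 145, 146, 144, 144, 144, 145, 146, 146, 147, 147, 146, 145]
```

```bash
cat > b.py <<'E'
import numpy as np
YX=np.radians(-98.13); O=np.array([.5667,-.1346])
def setb(O_,yaw): global O,YX; O=np.array(O_);YX=np.radians(yaw)
def tob(P): d=np.atleast_2d(P)[:,:2]-O; c,s=np.cos(YX),np.sin(YX); return np.c_[d@[c,s],d@[-s,c]]
def tow(B): B=np.atleast_2d(B); c,s=np.cos(YX),np.sin(YX); return O+np.c_[B@[c,-s],B@[s,c]]
E
python3 - <<'E'
from h import *; import b
d=np.load("w5.npz"); K=d["K"]
# w2 camera: same mount offset; tool yaw ~ -1.8
R=np.array([[-.029,-.950,-.311],[-1,.028,.009],[0,.311,-.95]]); 
T7=np.load("w7.npz"); 
# exact w2 orientation was not saved: use w1's orientation (same commanded attitude)
c=(K,np.array([.65077899,-.04155754,.46795107]),R)
bat=[(404,99.3),(414,102),(424,104.4),(434,106.9),(444,109.4),(454,111.6)]
bl=[(404,112.5),(414,113.7),(424,115),(434,116.3),(444,117.5),(454,118.7)]
bn=[(404,187.8),(424,190),(444,192.3)]; fe=[(404,192.2),(414,193.3),(424,194.3),(434,195.3),(444,196.4),(454,197.4)]
for n,p,z in(("batten",bat,.032),("blank far",bl,.030),("blank near",bn,.030),("fence",fe,.032),("corners",[(270,50),(261,206)],.012)):
  print(n,(b.tob(ray(p,c,z))*1000).round(1).tolist())
E
```

```text
batten [[3.2, 66.4], [16.5, 64.6], [29.7, 63.1], [43.1, 61.5], [56.5, 59.9], [69.9, 58.7]]
blank far [[6.8, 50.3], [19.9, 50.2], [33.1, 50.1], [46.3, 49.9], [59.5, 49.9], [72.8, 49.9]]
blank near [[26.1, -49.8], [54.4, -49.8], [82.7, -50.0]]
fence [[26.7, -55.5], [40.8, -55.5], [54.9, -55.4], [69.1, -55.3], [83.2, -55.3], [97.4, -55.1]]
corners [[-172.6, 106.4], [-172.1, -105.9]]
```

The board frame checks out: batten face at y = 67 − 0.12x as given, blank sides at about ±50 (5 mm off the fence), fence face at −55.4. Now I'll turn the wedge and carry it behind the mouth.

Request:
{"op": "play_rows", "data": {"commands": [[0,0,0,-6.8,2],[0,0,0,-6.8,2],[0,0,0,-6.8,2],[0,0,0,-6.8,2],[0,0,0,-6.8,2],[0,0,0,-6.8,2],[0,0,0,-6.8,2],[0,0,0,-6.8,2]]}}

```text
t: 17.88
eef_pos: [0.5439, -0.3929, 0.1219]
tool_rot: [[0.318, 0.948, -0.0], [0.948, -0.318, -0.0], [-0.0, -0.0, -1.0]]
wrist_force: [0.2, 0.2, -1.4]
gripper_width: 0.0247
```

Request:
{"op": "play_rows", "data": {"commands": [[0,0,0,-6.5,2],[2.8,0.2,0,0,2],[2.8,0.2,0,0,2],[2.8,0.2,0,0,2],[2.8,0.2,0,0,2],[2.8,0.2,0,0,2],[2.8,0.2,0,0,2],[2.8,0.2,0,0,2]]}}

```text
t: 18.55
eef_pos: [0.5998, -0.2031, 0.122]
tool_rot: [[0.214, 0.977, 0.0], [0.977, -0.214, -0.0], [-0.0, 0.0, -1.0]]
wrist_force: [0.4, -0.5, -1.1]
gripper_width: 0.025
```

Request:
{"op": "play_rows", "data": {"commands": [[2.8,0.2,0,0,2],[2.8,0.2,0,0,2],[2.8,0.2,0,0,2],[2.8,0.2,0,0,2],[2.8,0.2,0,0,2],[2.8,0.2,0,0,2],[2.8,0.2,0,0,2],[2.8,0.2,0,0,2]]}}

```text
t: 19.22
eef_pos: [0.6634, 0.0124, 0.122]
tool_rot: [[0.214, 0.977, 0.0], [0.977, -0.214, -0.0], [-0.0, 0.0, -1.0]]
wrist_force: [0.1, -0.5, -1.7]
gripper_width: 0.0248
```

Request:
{"op": "play_rows", "data": {"commands": [[0,0,0,0,2],[0,0,0,0,2],[0,0,0,0,2]]}}

```text
t: 19.47
eef_pos: [0.663, 0.0103, 0.1218]
tool_rot: [[0.214, 0.977, -0.0], [0.977, -0.214, -0.001], [-0.001, 0.0, -1.0]]
wrist_force: [-0.0, -0.5, -1.3]
gripper_width: 0.0247
```

Request:
{"op": "play_rows", "data": {"commands": [[0.4,-0.2,2,-0.8,2],[0,0,2,0,2],[0,0,2,0,2],[0,0,2,0,2],[0,0,1.5,0,2],[0,0,0,0,2],[0,0,0,0,2]]}}

```text
t: 20.05
eef_pos: [0.6618, 0.0143, 0.0269]
tool_rot: [[0.201, 0.98, -0.001], [0.98, -0.201, -0.0], [-0.0, -0.001, -1.0]]
wrist_force: [-0.4, 0.6, -0.1]
gripper_width: 0.0249
```

Run:
```python
from h import *; import b
s,c2=grab("scene","s8.png"); t,ct=grab("top","t8.png"); w,cw=grab("wrist","w8.png")
o=bot.get_obs(); p=np.array(o["eef_pos"]); R=np.array(o["tool_rot"]); yaw=np.degrees(np.arctan2(R[1,0],R[0,0])); print(o["t"],p,yaw,b.tob(p)*1000)
dirw=-R[:2,0]; tip=p[:2]+.132*dirw; zb=p[2]+.0076; print("tip pred board",b.tob(tip)*1000,"underside",zb)
T=np.r_[tip,zb+.04]; G=np.r_[p[:2],zb+.04]
print("scene px tip",proj(T,c2),"top px",proj(T,ct), "wrist thick",proj(np.r_[p[:2]-.028*dirw,zb+.04],cw))
q=proj(T,c2)[0].astype(int); a=cv2.resize(s[q[1]-50:q[1]+50,q[0]-70:q[0]+70],None,fx=4,fy=4,interpolation=cv2.INTER_CUBIC)
w2=cv2.resize(w[60:330,220:420],None,fx=1.2,fy=400/270)
cv2.imwrite("pics/v8.png",np.hstack([a,w2[:400]])); print(q)
```

```text
20.2 [0.66264333 0.01498455 0.02814648] 78.42106123037705 [[-161.6494514    73.82488684]]
tip pred board [[-29.88854062  65.88390074]] underside 0.035746482815492774
scene px tip [[342.73510627 239.7221929 ]] top px [[363.81678496 139.32883727]] wrist thick [[319.53106577 224.71415145]]
[342 239]
```

View pics/v8.png

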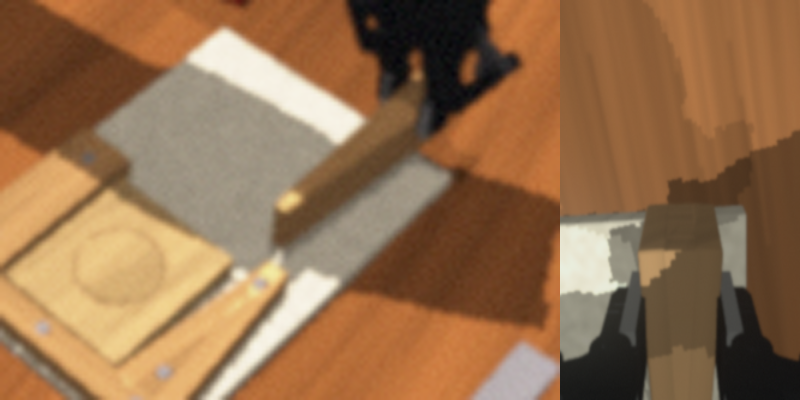

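The view shows the wedge held upright, its thin end at crop (289,203), just behind the batten's mouth (270,272) and the blank's corner (232,262).

Run:
```python
from h import *; import b
c=cal("scene"); q=np.array([342,239]); 
f=lambda B,z:((proj(np.r_[b.tow(np.array(B)/1000)[0],z],c)[0]-q+[70,50])*4).round(0)
print("batten mouth in/out",f((-15,68.8),.032),f((-15,85.2),.032),"blank corner",f((1,50),.03),"fence mouth inner",f((-15,-55),.032),"apron far corner",f((-170,106),.012),f((-170,-106),.012))
for y in(61,66,71): print(y,f((-30,y),.0757))
```

```text
batten mouth in/out [268. 261.] [287. 275.] blank corner [229. 262.] fence mouth inner [128. 162.] apron far corner [449. 175.] [219.  29.]
61 [277. 199.]
66 [283. 203.]
71 [289. 207.]
```

Request:
{"op": "play_rows", "data": {"commands": [[0,-0.25,0.7,0,2],[0,0,0.7,0,2],[0,0,0.6,0,2],[0,0,0.2,0,2],[0,0,0,0,2],[0,0,0,0,2]]}}

```text
t: 20.7
eef_pos: [0.6595, 0.0159, 0.0045]
tool_rot: [[0.2, 0.98, -0.0], [0.98, -0.2, 0.0], [-0.0, -0.0, -1.0]]
wrist_force: [0.5, 0.6, -0.3]
gripper_width: 0.025
```

Request:
{"op": "play_rows", "data": {"commands": [[-0.5,-0.03,-0.05,0,2],[-1,-0.06,0,0,2],[-1,-0.06,0,0,2],[-1,-0.06,0,0,2],[-0.5,-0.03,0,0,2],[0,0,0,0,2]]}}

```text
t: 21.2
eef_pos: [0.6489, -0.025, 0.0053]
tool_rot: [[0.202, 0.979, -0.0], [0.979, -0.202, -0.001], [-0.001, -0.0, -1.0]]
wrist_force: [0.6, -0.4, -0.9]
gripper_width: 0.025
```

```bash
cat > st.py <<'E'
from h import *; import b
o=bot.get_obs(); p=np.array(o["eef_pos"]); R=np.array(o["tool_rot"]); yaw=np.degrees(np.arctan2(R[1,0],R[0,0]))
t=b.tob(p[:2]-.132*R[:2,0])[0]*1000; F=np.array(o["wrist_force"]); c,s=np.cos(b.YX),np.sin(b.YX)
print("t %.2f yaw %.2f z %.4f tip x %.1f y %.1f (batten-hug y %.1f) Fboard %.1f %.1f z %.1f w %.4f"%(o["t"],yaw,p[2],t[0],t[1],62-.12*t[0],F[0]*c+F[1]*s,-F[0]*s+F[1]*c,F[2],o["gripper_width"]))
E
python3 st.py
```

```text
t 21.20 yaw 78.34 z 0.0053 tip x 11.6 y 57.8 (batten-hug y 60.6) Fboard 0.3 0.7 z -0.9 w 0.0250
```

Request:
{"op": "play_rows", "data": {"commands": [[-1,-0.04,0,0,2],[-1,-0.04,0,0,2],[-1,-0.05,0,0,2],[-0.5,-0.03,0,0,2],[0,0,0,0,2]]}}

```text
t: 21.62
eef_pos: [0.6403, -0.0587, 0.0053]
tool_rot: [[0.202, 0.979, -0.0], [0.979, -0.202, -0.001], [-0.001, -0.0, -1.0]]
wrist_force: [-0.2, 0.1, -0.7]
gripper_width: 0.0245
```

```bash
python3 st.py
```

```text
t 21.62 yaw 78.35 z 0.0053 tip x 46.2 y 54.0 (batten-hug y 56.5) Fboard -0.1 -0.2 z -0.7 w 0.0245
```

Request:
{"op": "play_rows", "data": {"commands": [[-0.7,-0.04,0,0,2],[-0.7,-0.04,0,0,2],[-0.7,-0.04,0,0,2],[-0.7,-0.04,0,0,2],[0,0,0,0,2]]}}

```text
t: 22.03
eef_pos: [0.633, -0.086, 0.0052]
tool_rot: [[0.202, 0.979, -0.0], [0.979, -0.202, -0.001], [-0.001, -0.0, -1.0]]
wrist_force: [-1.0, -0.5, -1.2]
gripper_width: 0.0251
```

```bash
python3 st.py
```

```text
t 22.03 yaw 78.36 z 0.0052 tip x 74.3 y 50.7 (batten-hug y 53.1) Fboard 0.7 -0.9 z -1.2 w 0.0251
```

Request:
{"op": "play_rows", "data": {"commands": [[-0.4,0,0,0,2],[-0.4,0,0,0,2],[-0.4,0,0,0,2],[-0.2,0,0,0,2],[0,0,0,0,2]]}}

```text
t: 22.45
eef_pos: [0.6303, -0.0983, 0.0052]
tool_rot: [[0.201, 0.98, -0.001], [0.98, -0.201, -0.0], [-0.0, -0.001, -1.0]]
wrist_force: [-3.6, -0.9, -1.4]
gripper_width: 0.0249
```

```bash
python3 st.py
```

```text
t 22.45 yaw 78.42 z 0.0052 tip x 86.8 y 49.9 (batten-hug y 51.6) Fboard 1.4 -3.5 z -1.4 w 0.0249
```

Request:
{"op": "play_rows", "data": {"commands": [[-0.4,-0.02,0,0,2],[-0.4,-0.02,0,0,2],[-0.3,-0.02,0,0,2],[0,0,0,0,2],[0,0,0,0,2]]}}

```text
t: 22.87
eef_pos: [0.6296, -0.1056, 0.0059]
tool_rot: [[0.199, 0.98, 0.004], [0.98, -0.199, 0.004], [0.004, 0.003, -1.0]]
wrist_force: [5.1, 13.9, 0.9]
gripper_width: 0.0252
```

```bash
python3 st.py
```

```text
t 22.87 yaw 78.50 z 0.0059 tip x 94.2 y 50.4 (batten-hug y 50.7) Fboard -14.5 3.1 z 0.9 w 0.0252
```

Request:
{"op": "play_rows", "data": {"commands": [[-0.15,0,0,0,2],[0,0,0,0,2],[0,0,0,0,2],[0,0,0,0,2]]}}

```text
t: 23.2
eef_pos: [0.6296, -0.1056, 0.0059]
tool_rot: [[0.199, 0.98, 0.004], [0.98, -0.199, 0.006], [0.006, 0.003, -1.0]]
wrist_force: [6.5, 20.8, -0.1]
gripper_width: 0.0247
```

```bash
python3 st.py
python3 - <<'E'
from h import *; import b
s,c=grab("scene","s9.png"); q=proj(np.r_[b.tow([[.03,-.02]])[0],.03],c)[0].astype(int); print(q)
cv2.imwrite("pics/v9.png",cv2.resize(s[q[1]-42:q[1]+42,q[0]-60:q[0]+60],None,fx=6.5,fy=6.5,interpolation=cv2.INTER_CUBIC))
E
```

```text
t 23.20 yaw 78.55 z 0.0059 tip x 94.2 y 50.5 (batten-hug y 50.7) Fboard -21.5 3.5 z -0.1 w 0.0247
[301 246]
```

View pics/v9.png

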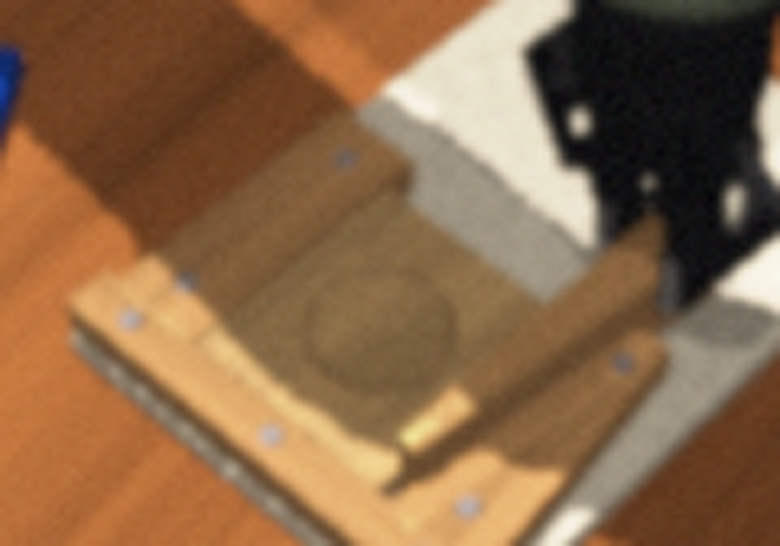

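The last view shows the wedge standing in the gap between blank and batten, with its thin end at crop (420,435). The blank lies against the fence with no visible gap, along the line (410,195) to (215,315). I'll check the angle and offset numerically and confirm the push holds.

Request:
{"op": "play_rows", "data": {"commands": [[0,0,0,0,2],[0,0,0,0,2],[0,0,0,0,2],[0,0,0,0,2],[0,0,0,0,2],[0,0,0,0,2]]}}

```text
t: 23.75
eef_pos: [0.6296, -0.1056, 0.0059]
tool_rot: [[0.199, 0.98, 0.004], [0.98, -0.199, 0.005], [0.006, 0.003, -1.0]]
wrist_force: [7.2, 21.4, 0.4]
gripper_width: 0.0249
```

```bash
python3 st.py
python3 - <<'E'
from h import *; import b
c=cal("scene"); im=cv2.imread("pics/s9.png"); g=cv2.cvtColor(im,cv2.COLOR_BGR2GRAY).astype(np.float32)
im0=cv2.imread("pics/scene0.png"); g0=cv2.cvtColor(im0,cv2.COLOR_BGR2GRAY).astype(np.float32)
# sample intensity across the fence/blank seam at several board x, z=.031 (before vs now)
ys=np.arange(-62,-40,1.)
for x in(10,30,50,70):
  P=np.array([proj(np.r_[b.tow([[x/1000,y/1000]])[0],.031],c)[0] for y in ys],np.float32)
  for n,a in(("before",g0),("now",g)): print(x,n,cv2.remap(a,P[:,0].copy(),P[:,1].copy(),1).ravel().astype(int).tolist())
# near edge of blank: profile along board x at several y
xs=np.arange(-12,12,1.)
for y in(-40,-20,0,20,35):
  P=np.array([proj(np.r_[b.tow([[x/1000,y/1000]])[0],.030],c)[0] for x in xs],np.float32)
  v=cv2.remap(g,P[:,0].copy(),P[:,1].copy(),1).ravel(); d=np.gradient(v); i=np.argmax(abs(d)); print("edge y",y,"x",xs[i], v.astype(int).tolist())
E
```

```text
t 23.75 yaw 78.55 z 0.0059 tip x 94.2 y 50.5 (batten-hug y 50.7) Fboard -22.2 4.1 z 0.4 w 0.0249
10 before [158, 154, 146, 136, 124, 114, 104, 98, 98, 108, 120, 133, 146, 158, 165, 171, 175, 176, 176, 175, 175, 175]
10 now [95, 93, 92, 92, 93, 94, 95, 98, 101, 102, 103, 103, 103, 103, 103, 103, 102, 102, 103, 104, 106, 107]
30 before [157, 151, 142, 130, 120, 109, 99, 98, 101, 109, 121, 133, 146, 158, 167, 173, 178, 179, 179, 179, 178, 179]
30 now [95, 94, 93, 92, 93, 94, 96, 97, 99, 101, 102, 103, 103, 103, 103, 102, 102, 104, 105, 106, 105, 105]
50 before [157, 149, 141, 130, 118, 107, 100, 96, 101, 110, 124, 140, 152, 164, 175, 176, 176, 175, 174, 175, 178, 180]
50 now [94, 92, 91, 90, 90, 93, 96, 99, 101, 103, 102, 102, 102, 102, 102, 104, 106, 108, 110, 110, 110, 108]
70 before [159, 153, 145, 131, 118, 105, 97, 93, 100, 111, 125, 140, 153, 161, 167, 172, 175, 176, 176, 177, 179, 180]
70 now [94, 94, 93, 93, 93, 95, 97, 99, 100, 100, 100, 101, 102, 102, 104, 106, 108, 108, 107, 107, 108, 108]
edge y -40 x -1.0 [150, 149, 149, 150, 150, 149, 147, 144, 142, 137, 131, 124, 118, 114, 113, 112, 111, 110, 109, 109, 109, 109, 109, 108]
edge y -20 x -1.0 [147, 147, 146, 146, 146, 145, 144, 142, 139, 134, 130, 125, 120, 116, 112, 110, 109, 109, 109, 108, 108, 107, 108, 108]
edge y 0 x -2.0 [149, 150, 151, 151, 150, 149, 148, 148, 147, 144, 140, 135, 131, 127, 124, 121, 119, 118, 118, 118, 118, 117, 118, 118]
edge y 20 x -3.0 [153, 153, 153, 154, 154, 152, 151, 150, 147, 142, 137, 132, 128, 124, 121, 118, 117, 117, 117, 116, 115, 114, 114, 113]
edge y 35 x 7.0 [114, 115, 115, 115, 115, 114, 113, 112, 111, 109, 109, 109, 109, 110, 110, 109, 109, 109, 109, 108, 106, 105, 105, 105]
```

The dark seam at the fence has closed evenly from x = 10 to 70 mm, and the 22 N push is steady with no motion. Handing in.

```bash
python3 -c "
from workcell import bot
print(bot.sign_off())"
```

```text
the job is handed in; nothing more can be done
None
```

The job is done and handed in at about 24 s of the 58 s allowed: the setting bar is back in its own slot, and the wedge is driven in and still held under push. I never saw the judge's verdict; the points below are my own checks.

**Bar:** After I let go, the wrist camera put its centre at (0.6218, 0.2858). That is about 1 mm from where I measured the slot, with the angle within 0.5°. The small bar, packer and cut-out were never touched.

**Wedge:** It went in thin end first, standing on the board, with its tip about 94 to 96 mm into the gap. The push is steady at about 22 N and the wedge no longer moves, with the gripper set to 80 N.

**Blank:** The dark gap along the fence was visible before and is now closed evenly along its length. The wedge's stopping under 22 N agrees with this. I had no direct reading of the force between blank and fence.

**What disagreed or went wrong:**
- **Fingertip height:** The fingertips sit about 27 mm higher than the reported TCP. My first grasp closed above the bar, and while finding this out I pressed on the bar with up to 96 N at the wrist, below the 120 N limit. I corrected the heights afterwards.
- **Tip position:** The tip reads a few millimetres short of the nominal 100 mm. That fits an error of about 2 mm in my x origin for the board.

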